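Centre a ring gauge on the inspection pedestal

TASK

Put the larger ring gauge flat on the small round pedestal and slide it, by feel, up against both brass stops until it is pressed home on both at the same time for a moment, with a light push of about 6 N on each. Then let go, leaving it centred so that no edge overhangs the platform. The stops and platform are delicate, so neither bump nor lean on them, and leave the other loose objects alone.

Things in the scene. Friction and masses are not known exactly. Their poses are not given: they have to be found in the camera images.
- ring_large: the larger ring gauge: a bright steel ring lying flat, 60 mm outside diameter, 18 mm high, 25 mm bore (solid to the robot: grip the rim), 0.27 to 0.43 kg. Origin: centre of its underside; z axis up. Held, it yields about 1 mm per 3 N of sideways push; a push on a stop may also tip and press it down, and friction on the platform then takes part of the push
- platform (a point): centre of the top face of the pedestal's platform, a fixed steel disc of 64 mm diameter whose top is 30 mm above the worktop, on a column with an 84 mm diameter flange below. x axis points at stop A, y axis at stop B, z up. A 60 mm ring in contact with both stops is exactly centred on it
- pedestal: the whole fixed pedestal, two stops included; origin at the centre of its underside on the worktop, same axes as the platform, 30 mm below it
- stop_a: stop A: a brass upright pad, 16 mm wide, 6 mm thick, fixed at the platform's +x edge, its flat face square to platform x and 30 mm from the platform's centre; it stands 12 mm above the platform's top and is rigid, polished and slippery (friction about 0.15, as is the platform's). Origin: same point and axes as the pedestal's origin
- stop_b: stop B: a like brass pad at the platform's +y edge, flat face square to platform y and 30 mm from the centre, 12 mm above the platform's top, rigid, polished and slippery. Origin: same point and axes as the pedestal's origin
- ring_small: bystander: the smaller ring gauge, 40 mm diameter, 14 mm high; origin at the centre of its underside
- loupe: bystander: a black loupe, 38 mm diameter, 30 mm high; origin at the centre of its underside
- v_block: bystander: a steel V-block, 36 x 44 x 32 mm; origin at the centre of its underside
- cal_weight: bystander: a steel knob-topped weight, 29 mm diameter, 48 mm high; origin at the centre of its underside
Mind the look-alikes: they are no part of the job. What is shaped like the ring_large but black or purple is not meant.

How it is judged (in metres and radians):
On the way, in this order (a step that is already met when the one before it is completed fails the run):
1. the larger ring lies flat on the platform (z of ring_large in the frame of platform between -0.003 and 0.003 m and horizontal distance between ring_large and platform below 0.02 m and angle between ring_large's own z axis and vertical below 0.08 rad), for 0.1 s.
2. lying on the platform, the ring is pressed against both stops at the same time, with at least 3 N on each, for 0.2 s (contact force between ring_large and stop_a above 3 N and contact force between ring_large and stop_b above 3 N and z of ring_large in the frame of platform below 0.003 m), for 0.2 s.
At the end, for the whole second after the job is handed in: the larger ring lies flat and still on the platform (within 2 mm in height, 0.05 rad in tilt), its centre within 2 mm of the platform's centre, so that no edge overhangs (horizontal distance between ring_large and platform below 0.002 m and z of ring_large in the frame of platform between -0.002 and 0.002 m and angle between ring_large's own z axis and vertical below 0.05 rad and linear speed of ring_large below 0.01 m/s); the robot touches nothing.
It fails at once if the ring presses on a stop with more than 9 N (contact force between ring_large and stop_a above 9 N or contact force between ring_large and stop_b above 9 N).
It fails at once if the ring presses on the pedestal, stops included, with more than 25 N (contact force between ring_large and pedestal above 25 N).
It fails at once if the robot touches the pedestal with more than 15 N (contact force between any of the fingers, the arm and pedestal above 15 N).
It fails at once if a bystander is moved by more than 15 mm (distance of any of ring_small, loupe, v_block, cal_weight from where it was at the start of the episode above 0.015 m).
It also fails if it takes over 69 s, if anything falls off the work surface, if the arm or the gripper's body presses on something with over 40 N, if the wrist force passes 120 N, or if a joint passes its speed limit or range.

ROBOT

A 6-joint arm with a two-finger parallel gripper is mounted at the origin on a cart in front of the work surface, level with it; the furniture and walls round the work are solid. World frame = base frame: x ahead of the robot, y to its left, z up, the work surface at z = 0. Lengths are in mm, angles in rad, forces in N, time in s.
With the tool pointing down it reaches from about 275 to 750 mm from the base axis. Payload 10.2 kg.
Tool frame: the origin (TCP) lies between the finger pads; the fingertips stand 22 mm ahead of it and the grasp point (between the pads) lies 3 mm ahead of it (ctrl.nose_length is the distance from the TCP to the fingertips, in mm); z points along the fingers, y is the line along which they close (so a half turn about z gives the same grasp; the last joint's range is limited). The gripper opens to 85 mm and grips with 20 to 120 N. Pads are 22 mm wide; open, the fingers measure 114 mm over their backs; the gripper's body (76 mm by 85 mm) begins 54 mm behind the grasp point. The pads swing forward as they close: fully open they stand 13 mm farther back than shut.
Start: joints at [1.101, 0.313, 1.498, -0, 1.331, -0.223], TCP at [128.271, 509.095, 253.294] pointing down, gripper open.
Joint ranges: [-2.94, 2.94], [-0.97, 2.17], [0.19, 2.56], [-1.23, 4.37], [0.02, 3.11], [-2.88, 2.88]. Speed limits (rad/s): [2.39, 2.39, 3.01, 3.14, 3.14, 3.14].

INTERFACE

Orientations are given as a unit quaternion [w, x, y, z].
In Python, from rig import sense, imaging, ctrl gives the robot as it stands. The module is installed in compiled form; this text tells all that it offers.
- The arm moves only by the tool apply_moves, never from a script. Its argument "commands" is a list of rows, each a list of 5 numbers: the gripper command: -1 is fully open, 1 is shut, values between are in proportion, then the shift along the tool's x, y, z in mm, then the turn about the tool's z in degrees. A call has 1 to 20 rows; each row shifts and turns the commanded pose from where the row before left it, along the tool's axes as they then stand; what a row does not reach is not made up. A row lasts 1/8 s, in which the tool goes at most 62.5 mm and 10.7 degrees, less where a joint would pass 70% of its speed; a pose out of reach is approached as far as the arm can. A call is refused whole if a number of a shift passes 62.5 or a number of a turn 10.7, either way. A call with a gripper value outside its range is refused whole. The fingers move at their own pace and stop on an object; "newtons" is the grip in N (left out, the last holds). Time passes only in rows, so rows that do not move let the fingers close. It gives the time, the measured TCP pose, the force, the opening and the grip force at its end, in the units of the state.
- sense(): the state, without advancing time (a new reading comes with each control period).
- imaging.capture(name): name is "scene" or "top" or "wrist"; returns the picture (420x560x3 uint8, blue, green, red); there is no depth.
- imaging.calibration(name): a dict with "camera_matrix" (3x3 intrinsics, pixels), "world_to_cam" (4x4, takes a point from world to camera coordinates). Camera axes: x right, y up, looking along -z (the intrinsics and any distortion apply to the point x, -y, -z); pixel columns grow to the right and rows downward; lengths in mm; the calibration is good to about 2 mm. A picture is of the moment at which its call begins: read the wrist's pose just before it. calibration takes no time and is no camera call; for the wrist camera it gives the pose at the moment of the call.
- ctrl.finish_job(): hands the job in; it is judged then, once.
The state is a dict: "time_s": time; "joints": joint angles; "dq": joint speeds; "tau": joint torques, N m; "eef_pos": TCP position; "ee_rot": TCP orientation; "force": force on the tool from outside, world axes, zero at the start; "wrist_torque": the same for the moment, N m; "grip_width": opening from 0.0 (shut) to 1.0 (fully open); "grip_force": force on a finger pad.
Only numpy, scipy, OpenCV 4.12 (cv2) and the standard library are available. Lean on these libraries where they do the work, as an engineer would, in place of code of your own. Each camera call takes 0.05 s, during which the arm holds its last target. There are 200 camera calls.

## Working session

There is one attempt and no reset: what is moved stays moved. The work goes in short steps, Python scripts to look and compute and a tool call to move; the robot and the scene stay as the last step left them, time stands still between calls to the robot, and variables do not carry over. Pictures are saved under pics/ and viewed, at most 10 in all, crops included, and the job is handed in when it is done.

Besides the shell and the picture viewer there is one more tool, called in YAML: its name, and indented under it one key for each argument. apply_moves: Moves the arm, as the interface text tells. Its arguments: {"type":"object","properties":{"commands":{"type":"array","items":{"type":"array","items":{"type":"number"}}},"newtons":{"type":"number"}},"required":["commands"]}

```bash
mkdir -p pics; python3 - <<'E'
from rig import sense, imaging, ctrl
import cv2, numpy as np
for n in ("top","scene"):
    cv2.imwrite(f"pics/{n}0.png", imaging.capture(n))
    c=imaging.calibration(n); print(n,c.keys()); print(np.round(c["camera_matrix"],1).tolist()); print(np.round(c["world_to_cam"],3).tolist(), {k:v for k,v in c.items() if k not in("camera_matrix","world_to_cam")})
print(sense(), ctrl.nose_length)
E
```

```text
top dict_keys(['camera_matrix', 'world_to_cam'])
[[515.9, 0.0, 274.4], [0.0, 515.9, 218.4], [0.0, 0.0, 1.0]]
[[0.011, -1.0, -0.003, -156.524], [0.991, 0.01, 0.134, -554.89], [-0.134, -0.005, 0.991, -869.492], [0.0, 0.0, 0.0, 1.0]] {}
scene dict_keys(['camera_matrix', 'world_to_cam'])
[[386.3, 0.0, 278.6], [0.0, 386.3, 210.5], [0.0, 0.0, 1.0]]
[[0.752, -0.659, 0.009, -505.3], [0.416, 0.484, 0.77, -181.091], [-0.512, -0.575, 0.639, -680.72], [0.0, 0.0, 0.0, 1.0]] {}
{'time_s': 0.1, 'joints': array([ 1.10062582e+00,  3.13365904e-01,  1.49832987e+00,  3.23833566e-06,
        1.33099667e+00, -2.23408266e-01]), 'dq': array([-0.0008748 , -0.0003676 ,  0.00027676,  0.00018096,  0.00159673,
       -0.00011755]), 'tau': array([ 3.69536938e-03, -4.12895930e+01, -2.60138941e+01, -1.21186031e-04,
        3.07645947e-03,  1.34567625e-05]), 'eef_pos': array([128.16445686, 508.91547723, 252.81845092]), 'ee_rot': array([-1.88377233e-04,  1.23068686e-01,  9.92398003e-01, -5.16624222e-04]), 'force': array([-0.37024238, -0.36770264,  0.46266263]), 'wrist_torque': array([-0.00361389,  0.02717381,  0.02832457]), 'grip_force': 0.0, 'grip_width': 1.0008201726419783} 22.0
```

View pics/top0.png

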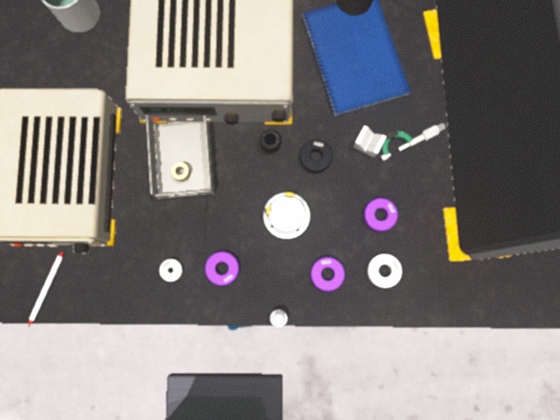

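View pics/scene0.png

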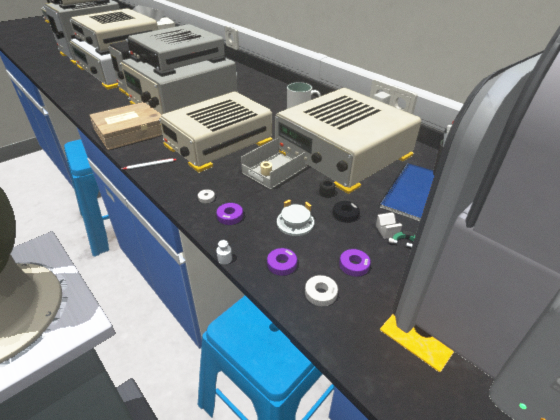

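Top view: the bright steel 60 mm ring is at (385,270). The rings that could be mistaken for it are:
- purple rings at (222,268), (328,273) and (381,214)
- a black ring at (316,155)
- the small steel ring at (171,270)
- the brass ring in the tray at (180,171)

The pedestal is at (287,215), with brass stops at about (290,193) and (267,212). I choose (385,270), and will measure it and check a close crop.

```bash
cat > h.py <<'E'
from rig import sense, imaging, ctrl
import cv2, numpy as np
def ray(cal,uv,z):
    K,T=np.array(cal["camera_matrix"]),np.array(cal["world_to_cam"])
    p=np.linalg.solve(K,[uv[0],uv[1],1.0]); d=T[:3,:3].T@(p*[1,-1,-1]); o=-T[:3,:3].T@T[:3,3]
    return o+d*(z-o[2])/d[2]
def proj(cal,P):
    K,T=np.array(cal["camera_matrix"]),np.array(cal["world_to_cam"])
    c=T[:3,:3]@np.array(P)+T[:3,3]; q=K@(c*[1,-1,-1]); return q[:2]/q[2]
def blobs(m,amin=10):
    cs,_=cv2.findContours(m,cv2.RETR_EXTERNAL,cv2.CHAIN_APPROX_NONE)
    return [c for c in cs if cv2.contourArea(c)>amin]
E
python3 - <<'E'
from h import *
im=cv2.imread("pics/top0.png"); cal=imaging.calibration("top")
hsv=cv2.cvtColor(im,cv2.COLOR_BGR2HSV)
w=((hsv[...,1]<50)&(hsv[...,2]>140)).astype(np.uint8)*255
for c in blobs(w,100):
    (x,y),r=cv2.minEnclosingCircle(c)
    if r<30 and y<310:
        e=cv2.fitEllipse(c); print("white",np.round(e,1).tolist() if 0 else e, ray(cal,e[0],18).round(1), ray(cal,e[0],30).round(1))
g=cv2.inRange(hsv,(15,90,90),(38,255,255))
for c in blobs(g,3):
    M=c.reshape(-1,2).mean(0)
    if 240<M[0]<330 and 170<M[1]<260: print("brass",M,ray(cal,M,42).round(1),cv2.minAreaRect(c))
cv2.imwrite("pics/crop1.png",cv2.resize(np.hstack([im[230:310,335:435],im[175:255,237:337]]),None,fx=4,fy=4,interpolation=cv2.INTER_CUBIC))
E
```

```text
white ((170.14234924316406, 269.843505859375), (22.418506622314453, 22.702978134155273), 37.39436340332031) [465.1  33.1  18. ] [464.7  30.6  30. ]
white ((384.598876953125, 270.5107421875), (33.580936431884766, 34.2182731628418), 127.17115783691406) [ 467.9 -346.7   18. ] [ 467.5 -344.2   30. ]
white ((286.868896484375, 215.8915252685547), (45.191932678222656, 45.83919143676758), 58.31952667236328) [ 563.8 -173.1   18. ] [ 562.1 -172.8   30. ]
white ((369.8597412109375, 140.1083526611328), (24.843915939331055, 29.759981155395508), 115.00707244873047) [ 705.4 -324.    18. ] [ 701.9 -321.8   30. ]
white ((425.2553405761719, 134.88525390625), (8.751110076904297, 52.79521179199219), 62.18010330200195) [ 716.3 -425.6   18. ] [ 712.6 -422.1   30. ]
white ((67.78836822509766, 13.2003755569458), (25.51336097717285, 44.657649993896484), 115.3012466430664) [948.4 245.9  18. ] [941.7 240.7  30. ]
brass [267.77777778 210.        ] [ 570.5 -139.1   42. ] ((267.5500183105469, 209.8500213623047), (3.4785051345825195, 8.221921920776367), 18.43494987487793)
brass [289.54545455 193.68181818] [ 599.9 -177.    42. ] ((289.5, 193.5), (5.0, 9.0), 90.0)
```

View pics/crop1.png

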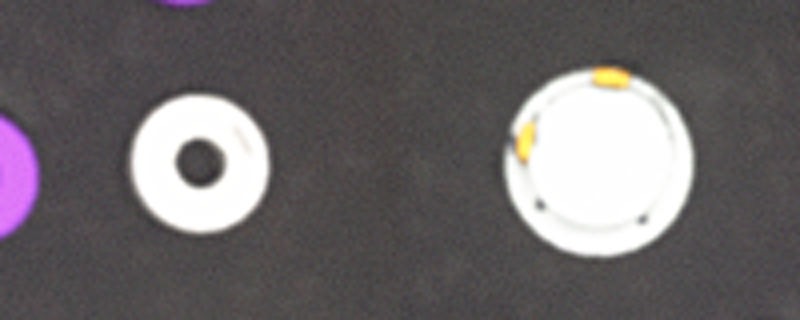

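The left crop shows the bright steel ring with its dark bore, at (385,270) in the full picture, which confirms the choice. The right crop shows the pedestal with its two brass stops. Stop A points away from the robot and stop B to the left. Next I move above the ring.

apply_moves:
  commands:
    - [-1, -37, -35, 0, 0]
    - [-1, -37, -35, 0, 0]
    - [-1, -37, -35, 0, 0]
    - [-1, -37, -35, 0, 0]
    - [-1, -37, -35, 0, 0]
    - [-1, -37, -35, 0, 0]
    - [-1, -37, -35, 0, 0]
    - [-1, -37, -35, 0, 0]
    - [-1, -37, -35, 0, 0]
    - [-1, -37, -35, 0, 0]
    - [-1, -17, -40, 0, 0]
    - [-1, -17, -40, 0, 0]
    - [-1, -17, -40, 0, 0]
    - [-1, -17, -40, 0, 0]
    - [-1, -17, -40, 0, 0]
    - [-1, -17, -40, 0, 0]
    - [-1, -17, -40, 0, 0]
    - [-1, -17, -40, 0, 0]
    - [-1, -17, -40, 0, 0]
    - [-1, -17, -40, 0, 0]
  newtons: 40

```text
time_s: 2.6
eef_pos: [468.7, -351.5, 252.9]
ee_rot: [-0.0, 0.123, 0.992, 0.0]
force: [1.1, 0.1, 0.2]
grip_width: 0.999
grip_force: 0.0
```

apply_moves:
  commands:
    - [-0.6, 0, 0, 0, 10.6]
    - [-0.6, 0, 0, 0, 10.6]
    - [-0.6, 0, 0, 0, 10.6]
    - [-0.6, 0, 0, 0, 10.6]
    - [-0.6, 0, 0, 0, 10.6]
    - [-0.6, 0, 0, 0, 10.6]
    - [-0.6, 0, 0, 0, 10.6]
    - [-0.6, 0, 0, 0, 10.6]
    - [-0.6, 0, 0, 0, 10.6]
    - [-0.6, 0, 0, 0, 10.6]
    - [-0.6, 0, 0, 0, 10.6]
    - [-0.6, 0, 0, 0, 10.6]
    - [-0.6, 0, 0, 0, 0]
    - [-0.6, 0, 0, 0, 0]

```text
time_s: 4.35
eef_pos: [468.6, -350.0, 253.1]
ee_rot: [-0.0, 0.943, 0.333, -0.0]
force: [0.9, 0.4, 0.7]
grip_width: 0.803
grip_force: 0.0
```

```bash
python3 - <<'E'
from h import *
s=sense(); print(s); cal=imaging.calibration("wrist"); im=imaging.capture("wrist"); cv2.imwrite("pics/w1.png",im)
print(np.round(cal["camera_matrix"],1).tolist(),np.round(cal["world_to_cam"],3).tolist())
print("ring at",proj(cal,[468,-347,18]),"pads pt",proj(cal,s["eef_pos"]))
E
```

```text
{'time_s': 4.35, 'joints': array([-8.41697050e-01,  4.46717732e-01,  1.30716612e+00,  4.24378193e-05,
        1.38812881e+00,  5.07696403e-02]), 'dq': array([ 0.00241445, -0.00055915,  0.00047451,  0.00057   ,  0.00146505,
        0.01183958]), 'tau': array([-2.42229296e-03, -4.78025079e+01, -2.64445871e+01, -2.66676197e-04,
        1.92380765e-03,  2.41186662e-02]), 'eef_pos': array([ 468.64954742, -350.04189555,  253.11119093]), 'ee_rot': array([-2.02168808e-04,  9.43034122e-01,  3.32695958e-01, -6.05285476e-05]), 'force': array([0.85819454, 0.4239881 , 0.67891623]), 'wrist_torque': array([0.01302673, 0.01042534, 0.01904498]), 'grip_force': 0.0, 'grip_width': 0.8029157057526698}
[[308.3, 0.0, 279.1], [0.0, 308.3, 213.5], [0.0, 0.0, 1.0]] [[0.628, -0.779, -0.0, -566.282], [0.75, 0.605, -0.268, -104.471], [0.208, 0.168, 0.964, -417.278], [0.0, 0.0, 0.0, 1.0]]
ring at [277.01328645 186.14488411] pads pt [279.82754557 287.49796685]
```

View pics/w1.png

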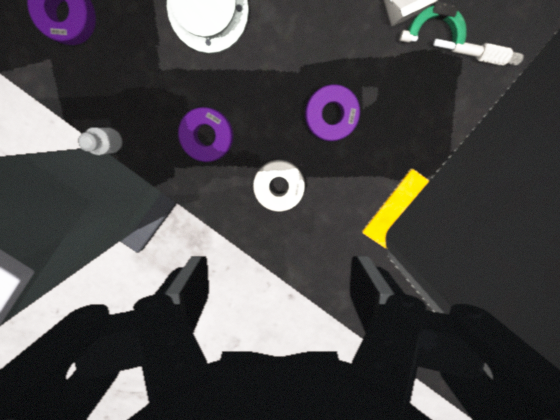

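Wrist view: the steel ring is at about (279,187), near the predicted (277,186). The purple rings are at (205,133) and (333,112), and the fingers are clear. Next I refine the ring centre.

```bash
cat >> h.py <<'E'
def tool(dxy, q):
    # world xy shift -> tool x,y ; tool points down
    a,b=q[1],q[2]; X=np.array([a*a-b*b,2*a*b]); Y=np.array([2*a*b,b*b-a*a]); return np.array([X@dxy,Y@dxy]), np.degrees(np.arctan2(Y[1],Y[0]))
def whites(im,amin=200):
    hsv=cv2.cvtColor(im,cv2.COLOR_BGR2HSV); return blobs(((hsv[...,1]<60)&(hsv[...,2]>135)).astype(np.uint8)*255,amin)
def circ(cal,c,z):
    # contour rays on plane z -> min enclosing circle
    P=np.array([ray(cal,p,z)[:2] for p in c.reshape(-1,2)]).astype(np.float32); return cv2.minEnclosingCircle(P), P
E
python3 - <<'E'
from h import *
s=sense(); cal=imaging.calibration("wrist"); im=cv2.imread("pics/w1.png")
for c in whites(im):
    (ctr,r),P=circ(cal,c,18)
    (c9,r9),P=circ(cal,c,9)
    if r<40: print(np.round(ctr,1),round(r,1),np.round(P.mean(0),1), c9, tool(np.array(ctr)-s["eef_pos"][:2],s["ee_rot"]))
E
```

```text
[ 139.8 -154.1] 32.6 [ 136.4 -154.3] (130.18240356445312, -150.18408203125) (array([-133.30263147, -358.88555658]), np.float64(-51.17172151603799))
[ 468.9 -348.5] 30.3 [ 467.6 -349.5] (467.59942626953125, -349.5332336425781) (array([ 1.16679133, -1.07354739]), np.float64(-51.17172151603799))
[ 701.7 -335. ] 24.1 [ 701.2 -336.8] (706.228515625, -335.63824462890625) (array([190.98024146, 134.29803755]), np.float64(-51.17172151603799))
```

apply_moves:
  commands:
    - [-0.6, 1, -1, 50, 0]
    - [-0.6, 0, 0, 50, 0]
    - [-0.6, 0, 0, 50, 0]
    - [-0.6, 0, 0, 50, 0]
    - [-0.6, 0, 0, 20, 0]
    - [-0.6, 0, 0, 3, 0]
    - [-0.6, 0, 0, 0, 0]

```text
time_s: 5.28
eef_pos: [469.2, -349.1, 31.2]
ee_rot: [0.001, 0.943, 0.331, 0.0]
force: [0.7, -0.0, -0.2]
grip_width: 0.802
grip_force: 0.0
```

```bash
python3 - <<'E'
from h import *
s=sense(); print(s["eef_pos"],s["force"]); cal=imaging.calibration("wrist"); im=imaging.capture("wrist"); cv2.imwrite("pics/w2.png",im)
E
```

```text
[ 469.19531823 -349.06955261   31.16928862] [ 0.66285463 -0.0418305  -0.2320518 ]
```

View pics/w2.png

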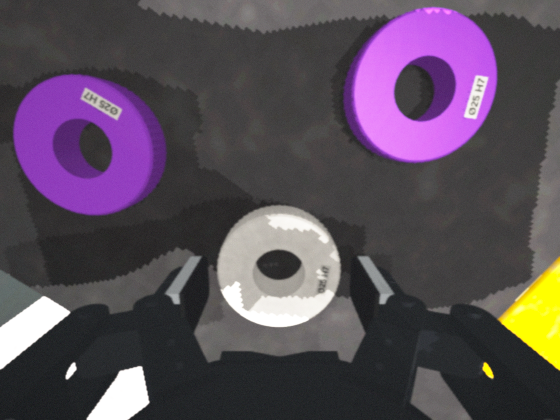

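Ring lies centred between the open fingers, around (279,264). Next I probe the worktop gently to find the fingertip height.

apply_moves:
  commands:
    - [-0.6, 0, 0, 2, 0]
    - [-0.6, 0, 0, 2, 0]
    - [-0.6, 0, 0, 2, 0]
    - [-0.6, 0, 0, 2, 0]
    - [-0.6, 0, 0, 0, 0]

```text
time_s: 5.95
eef_pos: [468.8, -348.6, 22.1]
ee_rot: [-0.0, 0.944, 0.331, -0.0]
force: [-1.1, -0.9, 0.2]
grip_width: 0.803
grip_force: 0.0
```

```bash
python3 - <<'E'
from h import *
s=sense(); p=s["eef_pos"]; print(p,s["force"]); cal=imaging.calibration("wrist"); im=imaging.capture("wrist"); 
cv2.imwrite("pics/w3.png",im)
hsv=cv2.cvtColor(im,cv2.COLOR_BGR2HSV)
for z in (0,18): print(proj(cal,[p[0],p[1],z]))
# bore: dark blob near centre
d=(im.max(2)<60).astype(np.uint8)*255
for c in blobs(d,100):
    e=cv2.fitEllipse(c)
    if abs(e[0][0]-280)<40 and max(e[1])<90: print(e)
E
```

```text
[ 468.7746096  -348.6293357    22.09437089] [-1.09484006 -0.94106885  0.1579307 ]
[279.75317108 265.69431404]
[279.83344668 282.96217386]
((279.6943664550781, 272.2183837890625), (26.661636352539062, 41.331241607666016), 89.46360778808594)
```

apply_moves:
  commands:
    - [-0.6, 0, 0, 1.5, 0]
    - [-0.6, 0, 0, 1.5, 0]
    - [-0.6, 0, 0, 0, 0]

```text
time_s: 6.38
eef_pos: [468.8, -348.6, 19.2]
ee_rot: [-0.0, 0.944, 0.331, -0.0]
force: [-0.1, -0.1, -0.4]
grip_width: 0.801
grip_force: 0.0
```

apply_moves:
  commands:
    - [-0.6, 0, 0, 1.5, 0]
    - [-0.6, 0, 0, 1.5, 0]
    - [-0.6, 0, 0, 0, 0]

```text
time_s: 6.75
eef_pos: [468.8, -348.6, 16.1]
ee_rot: [-0.0, 0.944, 0.331, -0.0]
force: [-0.2, 0.9, 0.6]
grip_width: 0.797
grip_force: 0.0
```

apply_moves:
  commands:
    - [-0.6, 0, 0, 1, 0]
    - [-0.6, 0, 0, 1, 0]
    - [-0.6, 0, 0, 0, 0]

```text
time_s: 7.12
eef_pos: [468.9, -348.7, 14.8]
ee_rot: [0.0, 0.944, 0.331, -0.0]
force: [-1.5, 1.1, 5.2]
grip_width: 0.802
grip_force: 2.7
```

apply_moves:
  commands:
    - [-0.6, 0, 0, 1, 0]
    - [-0.6, 0, 0, 1, 0]
    - [-0.6, 0, 0, 0, 0]

```text
time_s: 7.5
eef_pos: [468.9, -348.8, 14.7]
ee_rot: [0.0, 0.944, 0.331, -0.0]
force: [-7.6, 6.6, 23.7]
grip_width: 0.802
grip_force: 12.2
```

Fingertips touch the worktop at TCP z = 14.8 with 0.80 opening. I raise until they stand about 5 mm above it, then grip.

apply_moves:
  commands:
    - [-0.6, 0, 0, -5, 0]
    - [-0.6, 0, 0, -4.5, 0]
    - [-0.6, 0, 0, 0, 0]
    - [-0.3, 0, 0, 0, 0]
    - [0.2, 0, 0, 0, 0]
    - [0.2, 0, 0, 0, 0]
    - [0.2, 0, 0, 0, 0]
    - [0.2, 0, 0, 0, 0]
  newtons: 45

```text
time_s: 8.5
eef_pos: [469.0, -348.9, 22.2]
ee_rot: [0.0, 0.944, 0.331, 0.0]
force: [-1.4, 0.9, 5.5]
grip_width: 0.67
grip_force: 47.4
```

apply_moves:
  commands:
    - [0.2, 0, 0, -10, 0]
    - [0.2, 0, 0, -30, 0]
    - [0.2, 0, 0, -40, 0]
    - [0.2, 0, 0, -50, 0]
    - [0.2, 30, -25, -20, 0]
    - [0.2, 35, -26, 0, 0]
    - [0.2, 30, -26, 0, 0]
    - [0.2, 0, 0, 0, 0]
    - [0.2, 0, 0, 0, 0]

```text
time_s: 9.62
eef_pos: [494.8, -229.5, 171.8]
ee_rot: [-0.0, 0.944, 0.331, -0.0]
force: [-0.7, -0.3, -3.6]
grip_width: 0.663
grip_force: 49.5
```

```bash
python3 - <<'E'
from h import *
s=sense(); print(s["eef_pos"],s["force"],s["wrist_torque"],s["ee_rot"],s["time_s"]); cal=imaging.calibration("wrist"); im=imaging.capture("wrist"); cv2.imwrite("pics/w4.png",im)
np.savez("w4.npz",**cal)
hsv=cv2.cvtColor(im,cv2.COLOR_BGR2HSV)
print("pred",proj(cal,[566,-172,30]))
g=cv2.inRange(hsv,(15,90,60),(38,255,255))
for c in blobs(g,8):
    M=c.reshape(-1,2).mean(0); print("brass",M,cv2.contourArea(c),ray(cal,M,42).round(1),[ray(cal,p,42)[:2].round(1).tolist() for p in cv2.boxPoints(cv2.minAreaRect(c))])
for c in whites(im):
    (ctr,r),P=circ(cal,c,30); print("white",np.round(ctr,1),round(r,1),c.reshape(-1,2).mean(0))
E
```

```text
[ 494.77513877 -229.5153983   171.76450898] [-0.71142848 -0.25657096 -3.64124803] [-0.06132338  0.00999625 -0.02884646] [-3.35107578e-05  9.43618300e-01  3.31035464e-01 -1.55522923e-04] 9.625
pred [278.94327781  96.1080342 ]
brass [507.60843373 303.27108434] 2381.0 [ 556.9 -448.3   42. ] [[529.8, -426.6], [585.2, -421.7], [583.7, -470.5], [526.5, -477.8]]
brass [314.13461538  61.80769231] 235.0 [ 600.1 -178.2   42. ] [[597.1, -168.4], [605.1, -170.4], [602.8, -187.5], [594.6, -185.6]]
brass [251.61111111  59.81481481] 225.0 [ 572.2 -141.1   42. ] [[564.0, -136.0], [580.9, -138.3], [580.7, -146.6], [563.6, -144.4]]
white [ 239.  -229.5] 52.1 [134.35542169 393.11445783]
white [ 389.6 -305.5] 66.3 [265.20809249 329.86705202]
white [ 357.9 -181.2] 34.8 [150.31543624 288.75838926]
white [ 380.8 -162.3] 16.8 [146.46987952 260.07228916]
white [ 483.9 -269.9] 37.5 [307.70285714 239.49714286]
white [370.3 -46.7] 35.5 [ 22.47236181 185.76884422]
white [ 566.4 -174.2] 39.1 [281.28        94.39333333]
white [ 702.4 -319.9] 30.0 [531.67099567  78.54978355]
white [471.4  19.3] 17.9 [10.96178344 31.01910828]
```

View pics/w4.png

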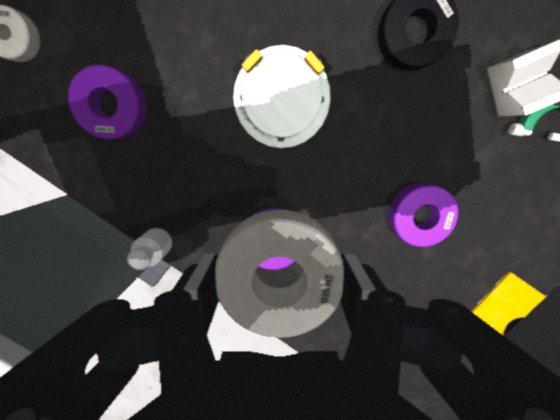

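The ring is held, and both stops are clear at (314,62) and (252,60). Platform axes are turned about -8°, with the centre near (567,-173). I approach above it, 7 mm back along the diagonal.

apply_moves:
  commands:
    - [0.2, 20, 0, 0, 1.7]
    - [0.2, 25, 0, 0, 0]
    - [0.2, 25, 0.9, 0, 0]
    - [0.2, 14, 0, 20, 0]
    - [0.2, 0, 0, 40, 0]
    - [0.2, 0, 0, 32, 0]
    - [0.2, 0, 0, 0, 0]
    - [0.2, 0, 0, 0, 0]

```text
time_s: 10.68
eef_pos: [562.8, -179.9, 81.2]
ee_rot: [0.001, 0.949, 0.317, 0.001]
force: [-0.6, -0.2, -2.8]
grip_width: 0.668
grip_force: 50.0
```

```bash
python3 - <<'E'
from h import *
s=sense(); p=s["eef_pos"]; print(p,s["force"],tool(np.array([567,-173.2])-p[:2],s["ee_rot"]),s["time_s"]); cal=imaging.calibration("wrist"); im=imaging.capture("wrist"); cv2.imwrite("pics/w5.png",im)
hsv=cv2.cvtColor(im,cv2.COLOR_BGR2HSV)
g=cv2.inRange(hsv,(15,90,60),(38,255,255))
for c in blobs(g,8):
    M=c.reshape(-1,2).mean(0); print("brass",M,cv2.contourArea(c),ray(cal,M,42).round(1),[ray(cal,p,42)[:2].round(1).tolist() for p in cv2.boxPoints(cv2.minAreaRect(c))],cv2.boundingRect(c))
print([proj(cal,[567+33*.99,-173.2-33*.139,42]),proj(cal,[567+33*.139,-173.2+33*.99,42])])
E
```

```text
[ 562.8024312  -179.8890779    81.20872534] [-0.57624917 -0.21683127 -2.79457207] (array([ 7.37375518, -2.82682507]), np.float64(-53.08430723236656)) 10.675
brass [316.46153846 193.56923077] 330.5 [ 601.4 -175.4   42. ] [[599.7, -165.9], [605.6, -166.7], [603.2, -184.9], [597.2, -184.3]] (303, 179, 28, 31)
brass [233.92957746 194.54929577] 355.5 [ 574.7 -140.7   42. ] [[565.5, -136.1], [584.9, -139.1], [583.9, -145.3], [564.4, -142.4]] (219, 179, 30, 32)
[array([317.94731599, 198.81536528]), array([230.27529723, 198.99255818])]
```

View pics/w5.png

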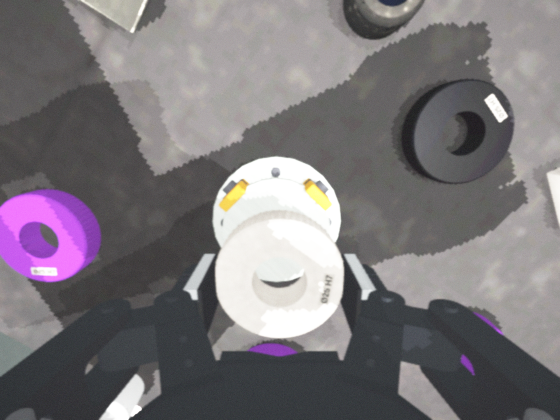

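The stops are at (316,194) and (234,195), just ahead of the held ring, which is above and behind them, slightly right of centre. I shift by y -2.5 and lower.

apply_moves:
  commands:
    - [0.2, 1, -2.5, 0, 0]
    - [0.2, 0, 0, 8, 0]
    - [0.2, 0, 0, 8, 0]
    - [0.2, 0, 0, 7, 0]
    - [0.2, 0, 0, 2, 0]
    - [0.2, 0, 0, 0, 0]
    - [0.2, 0, 0, 0, 0]

```text
time_s: 11.6
eef_pos: [561.7, -176.4, 55.0]
ee_rot: [0.0, 0.948, 0.317, 0.0]
force: [0.7, 0.3, -2.6]
grip_width: 0.665
grip_force: 50.0
```

apply_moves:
  commands:
    - [0.2, 0, 0, 1, 0]
    - [0.2, 0, 0, 0.7, 0]
    - [0.2, 0, 0, 0, 0]

```text
time_s: 11.98
eef_pos: [561.5, -176.4, 53.1]
ee_rot: [-0.0, 0.948, 0.317, -0.0]
force: [0.1, 0.2, -3.1]
grip_width: 0.666
grip_force: 50.0
```

apply_moves:
  commands:
    - [0.2, 0, 0, 0.5, 0]
    - [0.2, 0, 0, 0.5, 0]
    - [0.2, 0, 0, 0, 0]

```text
time_s: 12.35
eef_pos: [561.6, -176.4, 52.3]
ee_rot: [0.0, 0.948, 0.317, 0.0]
force: [-0.2, -0.0, -1.0]
grip_width: 0.671
grip_force: 50.2
```

apply_moves:
  commands:
    - [0.2, 0, 0, 0.5, 0]
    - [0.2, 0, 0, 0, 0]

```text
time_s: 12.6
eef_pos: [561.7, -176.5, 52.2]
ee_rot: [0.0, 0.948, 0.317, 0.0]
force: [-1.3, 0.6, 5.7]
grip_width: 0.669
grip_force: 50.9
```

Ring seated. I ease the down-force slightly and slide toward the stops.

apply_moves:
  commands:
    - [0.2, 0, 0, -0.3, 0]
    - [0.2, 1, 0, 0, 0]
    - [0.2, 1, 0, 0, 0]
    - [0.2, 1, 0, 0, 0]
    - [0.2, 0, 0, 0, 0]
    - [0.2, 0, 0, 0, 0]

```text
time_s: 13.35
eef_pos: [564.2, -174.9, 52.2]
ee_rot: [0.0, 0.948, 0.317, 0.0]
force: [-0.1, -1.4, 5.7]
grip_width: 0.668
grip_force: 50.9
```

apply_moves:
  commands:
    - [0.2, 0.5, 0, 0, 0]
    - [0.2, 0.5, 0, 0, 0]
    - [0.2, 0, 0, 0, 0]
    - [0.2, 0, 0, 0, 0]

```text
time_s: 13.85
eef_pos: [565.0, -174.3, 52.2]
ee_rot: [0.001, 0.948, 0.317, 0.0]
force: [-1.9, -1.4, 5.4]
grip_width: 0.666
grip_force: 50.9
```

apply_moves:
  commands:
    - [0.2, 0, 0, -0.4, 0]
    - [0.2, 0, 0, 0, 0]
    - [0.2, 0, 0, 0, 0]

```text
time_s: 14.22
eef_pos: [564.9, -174.0, 52.3]
ee_rot: [0.0, 0.948, 0.317, 0.0]
force: [0.6, -2.1, 0.7]
grip_width: 0.671
grip_force: 50.6
```

apply_moves:
  commands:
    - [0.2, 0.5, 0, 0, 0]
    - [0.2, 0.5, 0, 0, 0]
    - [0.2, 0, 0, 0, 0]
    - [0.2, 0, 0, 0, 0]

```text
time_s: 14.72
eef_pos: [565.5, -173.3, 52.3]
ee_rot: [-0.0, 0.948, 0.317, -0.0]
force: [-1.2, 0.2, 3.7]
grip_width: 0.671
grip_force: 50.7
```

apply_moves:
  commands:
    - [0.2, 0.5, 0, 0, 0]
    - [0.2, 0.5, 0, 0, 0]
    - [0.2, 0, 0, 0, 0]
    - [0.2, 0, 0, 0, 0]

```text
time_s: 15.22
eef_pos: [566.2, -172.8, 52.3]
ee_rot: [0.0, 0.948, 0.317, -0.0]
force: [-1.4, -1.8, 3.5]
grip_width: 0.668
grip_force: 50.7
```

apply_moves:
  commands:
    - [0.2, 0.5, 0, 0, 0]
    - [0.2, 0.5, 0, 0, 0]
    - [0.2, 0, 0, 0, 0]
    - [0.2, 0, 0, 0, 0]

```text
time_s: 15.72
eef_pos: [566.9, -172.7, 52.3]
ee_rot: [0.0, 0.948, 0.317, -0.0]
force: [-2.7, -6.2, 2.7]
grip_width: 0.668
grip_force: 50.7
```

Stop B touched (about 6 N). I ease it slightly and advance along platform x toward A.

apply_moves:
  commands:
    - [0.2, 0.1, 0.6, 0, 0]
    - [0.2, 0.35, 0.35, 0, 0]
    - [0.2, 0, 0, 0, 0]
    - [0.2, 0, 0, 0, 0]

```text
time_s: 16.23
eef_pos: [568.0, -172.9, 52.3]
ee_rot: [0.0, 0.948, 0.317, -0.0]
force: [-2.8, -5.7, 2.3]
grip_width: 0.667
grip_force: 50.7
```

apply_moves:
  commands:
    - [0.2, 0.35, 0.35, 0, 0]
    - [0.2, 0.35, 0.35, 0, 0]
    - [0.2, 0, 0, 0, 0]
    - [0.2, 0, 0, 0, 0]

```text
time_s: 16.73
eef_pos: [568.6, -173.0, 52.3]
ee_rot: [-0.0, 0.948, 0.317, -0.001]
force: [-6.0, -4.1, 3.0]
grip_width: 0.668
grip_force: 50.8
```

apply_moves:
  commands:
    - [0.2, 0.4, 0, 0, 0]
    - [0.2, 0, 0, 0, 0]
    - [0.2, 0, 0, 0, 0]
    - [0.2, 0, 0, 0, 0]

```text
time_s: 17.23
eef_pos: [568.7, -173.0, 52.3]
ee_rot: [-0.0, 0.948, 0.317, -0.001]
force: [-7.4, -6.1, 5.3]
grip_width: 0.667
grip_force: 50.9
```

apply_moves:
  commands:
    - [0.2, 0, 0, 0, 0]
    - [0.2, 0, 0, 0, 0]

```text
time_s: 17.48
eef_pos: [568.7, -173.0, 52.3]
ee_rot: [-0.0, 0.948, 0.317, -0.001]
force: [-7.6, -4.7, 4.8]
grip_width: 0.672
grip_force: 50.9
```

apply_moves:
  commands:
    - [0.2, 0, 0, 0, 0]
    - [0.2, 0, 0, 0, 0]

```text
time_s: 17.73
eef_pos: [568.7, -173.0, 52.3]
ee_rot: [-0.0, 0.948, 0.317, -0.001]
force: [-7.0, -4.7, 5.0]
grip_width: 0.665
grip_force: 50.9
```

Both stops are pressed steadily: about 6 N in platform axes on A and on B, held for about 0.9 s. I ease off the push and release.

apply_moves:
  commands:
    - [0.2, -0.6, 0, 0, 0]
    - [0.2, -0.6, 0, 0, 0]
    - [0.2, 0, 0, 0, 0]
    - [0.2, 0, 0, 0, 0]
  newtons: 20

```text
time_s: 18.23
eef_pos: [568.5, -173.1, 52.3]
ee_rot: [-0.0, 0.948, 0.317, 0.0]
force: [-1.3, -1.3, 2.0]
grip_width: 0.668
grip_force: 50.6
```

apply_moves:
  commands:
    - [-0.4, 0, 0, 0, 0]
    - [-0.5, 0, 0, 0, 0]
    - [-0.6, 0, 0, 0, 0]
    - [-0.6, 0, 0, 0, 0]
    - [-0.6, 0, 0, 0, 0]

```text
time_s: 18.85
eef_pos: [568.4, -173.2, 52.3]
ee_rot: [-0.0, 0.948, 0.317, 0.0]
force: [-0.3, 0.3, 0.8]
grip_width: 0.799
grip_force: 0.0
```

apply_moves:
  commands:
    - [-0.6, 0, 0, -5, 0]
    - [-0.6, 0, 0, -15, 0]
    - [-0.6, 0, 0, -30, 0]
    - [-0.6, 0, 0, -40, 0]
    - [-0.6, -30, 0, -20, 0]
    - [-0.6, -40, 0, 0, 0]
    - [-0.6, -40, 0, 0, 0]
    - [-0.6, 0, 0, 0, 0]
    - [-0.6, 0, 0, 0, 0]

```text
time_s: 19.98
eef_pos: [481.0, -239.3, 163.1]
ee_rot: [0.0, 0.948, 0.317, 0.0]
force: [-0.3, -0.0, 1.2]
grip_width: 0.799
grip_force: 0.0
```

```bash
python3 - <<'E'
from h import *
s=sense(); print(s["eef_pos"],s["force"],s["time_s"]); cal=imaging.calibration("wrist"); im=imaging.capture("wrist")
a=np.array(proj(cal,[568,-173,40])).astype(int); print(a)
x0,y0=max(a[0]-80,0),max(a[1]-80,0)
w=im[y0:y0+160,x0:x0+160]; 
t=imaging.capture("top"); ct=imaging.calibration("top"); b=proj(ct,[568,-173,40]).astype(int); tt=t[b[1]-40:b[1]+40,b[0]-40:b[0]+40]
cv2.imwrite("pics/f.png",np.hstack([cv2.resize(w,(400,400),interpolation=cv2.INTER_CUBIC),cv2.resize(tt,(400,400),interpolation=cv2.INTER_CUBIC)]))
E
```

```text
[ 480.97637221 -239.30216396  163.11601494] [-0.27042159 -0.02393035  1.23099601] 19.975
[278  67]
```

View pics/f.png

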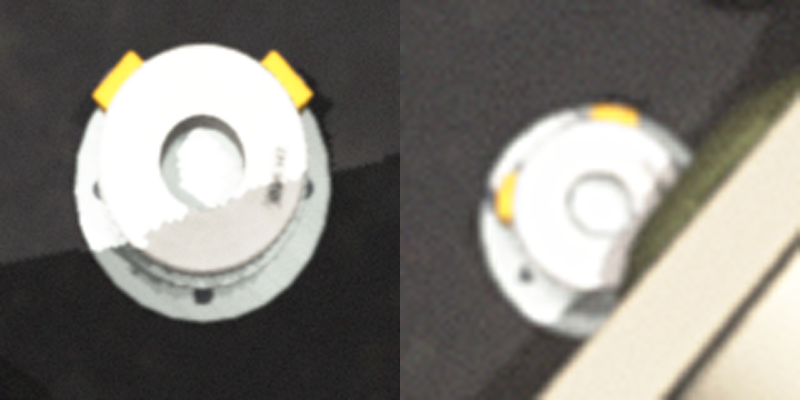

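The ring lies flat on the platform, touching both brass stops (left crop at about (118,80) and (288,80)), and nothing else is near it. Handing in.

```bash
python3 -c "
from rig import ctrl
print(ctrl.finish_job())"
```

```text
the job is handed in; nothing more can be done
None
```

The larger steel ring was pressed against both stops at about 6 N each for roughly 0.9 s, then released flat on the platform touching both, and I handed the job in at about 20 s; no verdict came back.

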